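Rebuild the tiered battery stand

TASK

Rebuild the small battery stand on the bench: set the loose small battery upright, terminals up, in the empty bay of the base beside the battery already there, then lower the shelf that has its own posts onto the base, and last take the shelf without posts, which is propped on the big spare battery, and lower it onto the posts of the first. Each shelf must sit level and fully home with every corner hole over its own post (either way round is fine). Lower things rather than drop them, and leave the battery in the base, the big spare battery, the multimeter and the screwdriver where they are.

Things in the scene. Friction and masses are not known exactly. Their poses are not given: they have to be found in the camera images.
- stand: Base of the battery stand, black steel, fixed. Origin: centre of its underside on the bench; x along its 190 mm side (within 15 degrees of straight away from the robot), y along its 140 mm side, z up. Deck top 18 mm up, 6 mm rim. Four posts at the corners and two bays, centred at x -38 (empty, towards the robot) and x +38 mm (taken), y 0.
- bay (a point): Centre of the empty bay's floor, on the base's deck (stand frame x -38, y 0, z 18 mm). The bay is 49 mm (along stand x) by 105 mm (along stand y) inside, between fences 10 mm high; 33 mm of air remain between the two batteries.
- stand_post (a point): Middle of the flat top (shoulder, 88 mm above the bench) of the base's post at stand x -80, y -55 mm. The four posts are 20 mm square, at x +-80, y +-55 mm. On each shoulder stands a bright round pin 10 mm across and 22 mm tall, its last 9 mm tapered to 4 mm.
- battery: The loose small sealed battery, upright on the bench, grey, 43 mm (x) by 97 mm (y) by 52 mm (z), with two small blade terminals 6 mm above its top near its +y end. Origin: centre of its underside, z up. 0.45 to 0.7 kg. It goes into the bay with its y along the stand's y, either way round.
- neighbour: A like battery (43 x 97 x 52 mm, origin at the centre of its underside) already standing in the base's other bay. To be left there.
- shelf: First tier, black steel, lying level on the bench, 0.5 to 0.8 kg. Origin: centre of its underside; x along its 190 mm side, y along its 140 mm side, z up. Deck 6 mm thick with a 10 mm rim on it, posts at the corners, a divider to grip in the middle. Fully home its underside rests on the base's shoulders: origin 88 mm above the stand's.
- shelf_post (a point): Middle of the flat top (shoulder, 71 mm above the shelf's underside) of the shelf's post at shelf x -80, y -55 mm. Four 20 mm square tube posts at x +-80, y +-55 mm, each with a pin on it like the base's (22 mm tall). From below they are open: 14 mm square holes, 65 mm deep, that go over the base's pins.
- shelf_grip (a point): Middle of the top edge of the shelf's divider, 61 mm above the underside, over the origin. The divider is a flat upright 12 mm thick (shelf x), 100 mm long (shelf y), 55 mm high from the deck, the part to hold; the shelf balances there.
- top: Top tier, black steel, 0.4 to 0.6 kg: deck, rim, origin and axes like the first tier's, no posts, round 14 mm through holes at the corners (x +-80, y +-55 mm). It is propped at 25 degrees: -x edge, towards the robot, on the rubber mat, underside on the big battery's upper edge. z is its own upward normal. Fully home its origin is 71 mm above the first tier's.
- top_grip (a point): Middle of the top edge of the top tier's divider, 61 mm from the underside along its z, over the origin. Same divider as the first tier's: 12 mm thick (x), 100 mm long (y), 55 mm high from the deck, the part to hold; the tier balances there.
- mat: Thin fixed rubber mat under the big spare battery and the propped tier, 250 (x) x 170 (y) x 3 mm. Origin: on its underside, 30 mm from its centre towards the robot.
- spare: Big spare battery lying on its side on the mat, 94 (x) x 151 (y) x 65 mm high, 2.1 kg, terminals towards the robot under the propped tier. Origin: centre of its underside. To be left.
- multimeter: Orange multimeter lying flat on the bench, 150 (x) x 75 (y) x 46 mm. Origin: centre of its underside. To be left.
- screwdriver: Screwdriver with a black handle, 180 mm long, lying on the bench along its own x (handle at -x). To be left.

How it is judged:
By the outcome, as a careful person would: the job done as asked, in the order asked, and still so for the second after the job is handed in, with the robot touching nothing.
It also fails if it takes over 72 s, if anything falls off the work surface, if the arm or the gripper's body presses on something with over 40 N, if the wrist force passes 120 N, or if a joint passes its speed limit or range.

ROBOT

A 6-joint arm with a two-finger parallel gripper is mounted at the origin on the work surface. World frame = base frame: x ahead of the robot, y to its left, z up, the work surface at z = 0. Lengths are in m, angles in rad, forces in N, time in s.
With the tool pointing down it reaches from about 0.25 to 0.775 m from the base axis. Payload 4 kg.
Tool frame: the origin (TCP) lies at the very end of the fingers, on their centre line; the grasp point (between the pads) lies 19 mm behind it; x points along the fingers, y is the direction in which the jaws open and shut, and the axes are right-handed (so a half turn about x gives the same grasp; the last joint's range is limited). The gripper opens to 94 mm and grips with 3 to 60 N. Pads are 16 mm wide; open, the fingers measure 119 mm over their backs; the gripper's body (75 mm by 177 mm) begins 78 mm behind the grasp point.
Start: joints at [-1.429, 0.087, 1.371, -0, 1.684, -0.103], TCP at [0.133, -0.534, 0.206] pointing down, gripper open.
Joint ranges: [-3.1, 3.1], [-0.76, 2.03], [0.27, 2.55], [-1.08, 4.22], [0.17, 2.65], [-2.57, 2.57]. Speed limits (rad/s): [2.79, 2.79, 3.14, 3.14, 3.14, 3.14].

INTERFACE

Orientations are given as [roll, pitch, yaw] about the fixed x, y, z axes, in that order (R = Rz(yaw) Ry(pitch) Rx(roll)).
In Python, from bench import robot gives the robot as it stands.
- The arm moves only by the tool carry_out, never from a script. Its argument "targets" is a list of rows, each a list of 5 numbers: the closure, from 0 (fully open) to 1 (shut), then the shift along the tool's x, y, z in cm, then the turn about the tool's x in degrees. In form: [[fingers, tx, ty, tz, turn], ...]. A call has 1 to 20 rows; each row shifts and turns the commanded pose from where the row before left it, along the tool's axes as they then stand; what a row does not reach is not made up. A row lasts 1/10 s, in which the tool goes at most 50 mm and 8.59 degrees, less where a joint would pass 70% of its speed; a pose out of reach is approached as far as the arm can. A call is refused whole if a number of a shift passes 5 or a number of a turn 8.59, either way. A call with a gripper value outside its range is refused whole. The fingers move at their own pace and stop on an object; the grip force is fixed at half the most. Time passes only in rows, so rows that do not move let the fingers close. It gives the time, the measured TCP pose, the force and the opening at its end, in the units of the state.
- robot.get_obs(): the state, without advancing time (a new reading comes with each control period).
- robot.snapshot(name): name is "scene" or "top" or "wrist"; returns a dict with "image" (384x512x3 uint8, red, green, blue), "camera_matrix" (3x3 intrinsics, pixels), "distortion" ([k1, k2, p1, p2, k3] as OpenCV has them; the pictures are not rectified), "pose" (4x4, takes a point from camera to world coordinates). Camera axes: x right, y up, looking along -z (the intrinsics and any distortion apply to the point x, -y, -z); pixel columns grow to the right and rows downward; lengths in m; the calibration is good to about 2 mm. A picture is of the moment at which its call begins. There is no depth.
- robot.close_job(): hands the job in, once; it reports no verdict.
The state is a dict: "time": time; "joint_positions": joint angles; "qvel": joint speeds; "joint_torque": joint torques, N m; "tool_pos": TCP position; "ee_rot": TCP orientation; "wrist_force": force on the tool from outside, world axes, zero at the start; "wrist_torque": the same for the moment, N m; "width": finger opening in m.
Only numpy, scipy, OpenCV 4.12 (cv2) and the standard library are available. Lean on these libraries where they do the work, as an engineer would, in place of code of your own. Each camera call takes 0.05 s, during which the arm holds its last target. There are 200 camera calls.

## Working session

There is one attempt and no reset: what is moved stays moved. The work goes in short steps, Python scripts to look and compute and a tool call to move; the robot and the scene stay as the last step left them, time stands still between calls to the robot, and variables do not carry over. Pictures are saved under pics/ and viewed, about 8 in all and at most 12, crops included, and the job is handed in when it is done.

Besides the shell and the picture viewer there is one more tool, called as name([rows], argument=value, ...), one row to a line, values as JSON. carry_out: Moves the arm, as the interface text tells. Its arguments: {"type":"object","properties":{"targets":{"type":"array","items":{"type":"array","items":{"type":"number"}}}},"required":["targets"]}

```bash
mkdir -p pics
cat > h.py <<'E'
import numpy as np, cv2, pickle
from bench import robot
def snap(name,fn):
    s=robot.snapshot(name); cv2.imwrite(f'pics/{fn}.png',cv2.cvtColor(s['image'],cv2.COLOR_RGB2BGR)); pickle.dump(s,open(f'pics/{fn}.pkl','wb')); return s
def load(fn): return pickle.load(open(f'pics/{fn}.pkl','rb'))
def rays(s,uv):
    p=cv2.undistortPoints(np.array(uv,float).reshape(-1,1,2),s['camera_matrix'],np.array(s['distortion'],float)).reshape(-1,2)
    d=np.c_[p[:,0],-p[:,1],-np.ones(len(p))]@s['pose'][:3,:3].T
    return s['pose'][:3,3],d/np.linalg.norm(d,axis=1)[:,None]
def plane(s,uv,z):
    o,d=rays(s,uv); return o+d*((z-o[2])/d[:,2])[:,None]
def tri(s1,uv1,s2,uv2):
    o1,d1=rays(s1,uv1);o2,d2=rays(s2,uv2);out=[]
    for a,b in zip(d1,d2):
        t=np.linalg.lstsq(np.c_[a,-b],o2-o1,rcond=None)[0]
        p,q=o1+a*t[0],o2+b*t[1]; out.append([*((p+q)/2),np.linalg.norm(p-q)])
    return np.array(out)
def proj(s,P):
    P=(np.array(P,float).reshape(-1,3)-s['pose'][:3,3])@s['pose'][:3,:3]
    return cv2.projectPoints(P*[1,-1,-1],np.zeros(3),np.zeros(3),s['camera_matrix'],np.array(s['distortion'],float))[0].reshape(-1,2)
E
python3 - <<'E'
from h import *
np.set_printoptions(precision=3,suppress=True)
a=[]
for n in('scene','top','wrist'):
    s=snap(n,n+'0'); print(n,s['pose'],s['camera_matrix'][0,0],s['distortion'])
    if n!='wrist': cv2.imwrite(f'pics/{n}0b.png',cv2.resize(cv2.imread(f'pics/{n}0.png'),(800,600),interpolation=cv2.INTER_CUBIC))
o=robot.get_obs(); print(o['tool_pos'],o['ee_rot'],o['width'],o['time'])
E
```

```text
scene [[-0.602 -0.634  0.486  1.125]
 [ 0.799 -0.483  0.359  0.388]
 [ 0.007  0.604  0.797  0.969]
 [ 0.     0.     0.     1.   ]] 444.2566103609287 [-0.11  0.    0.    0.    0.  ]
top [[-0.113  0.973 -0.201  0.329]
 [-0.994 -0.111  0.022  0.014]
 [-0.001  0.203  0.979  1.262]
 [ 0.     0.     0.     1.   ]] 377.3100947564604 [0.017 0.    0.    0.    0.   ]
wrist [[ 0.243  0.944  0.225  0.197]
 [-0.97   0.237  0.055 -0.517]
 [-0.001 -0.231  0.973  0.384]
 [ 0.     0.     0.     1.   ]] 291.18624197955535 [-0.075  0.     0.     0.     0.   ]
[ 0.133 -0.533  0.205] [-1.671  1.569  1.716] 0.09376869290683411 0.15
```

View pics/scene0b.png

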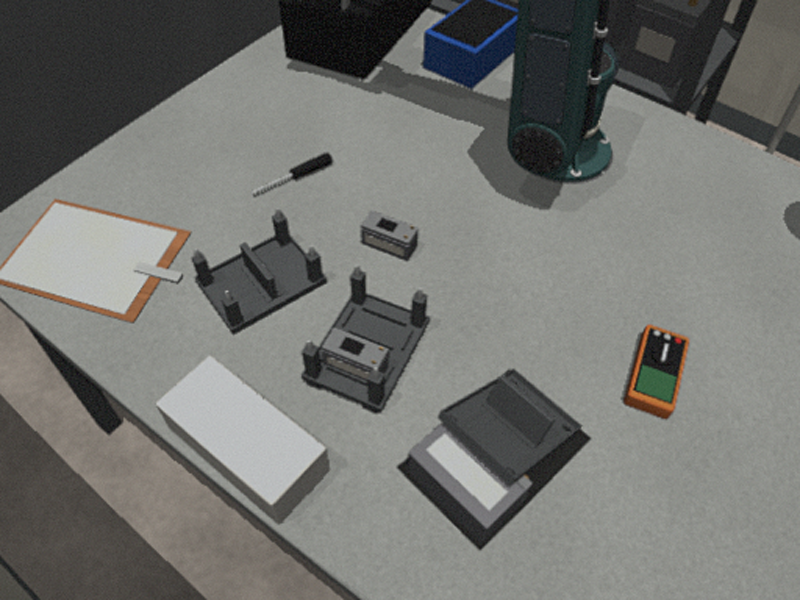

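View pics/top0b.png

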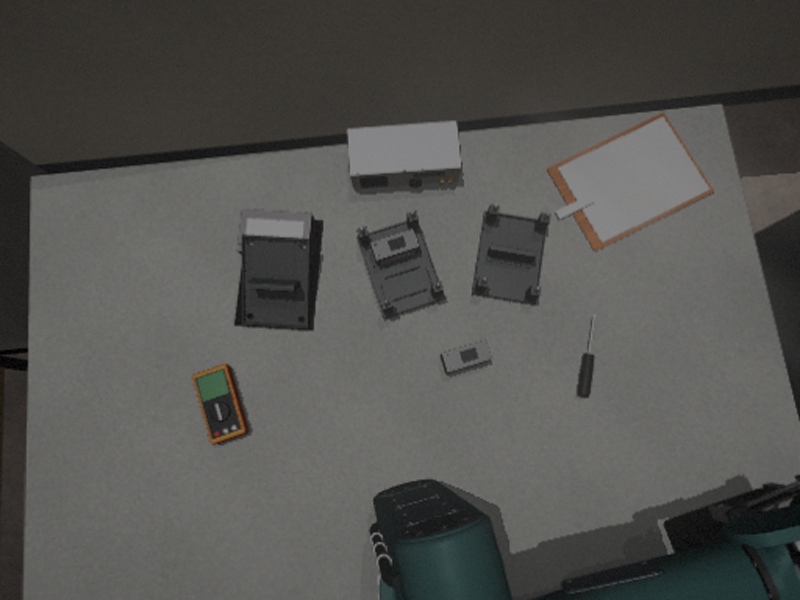

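Scene view (800x600 px): the battery is at (390,230), the stand posts at (358,270), (420,293), (311,345) and (376,372), the shelf at (262,270), and the propped top at (510,425). The top view shows the same things: battery (467,357), stand (400,265), shelf (512,255), top (277,285). I'll take rough positions first.

Run:
```python
from h import *
from scipy.spatial.transform import Rotation as Ro
np.set_printoptions(precision=3,suppress=True)
S,T=load('scene0'),load('top0');k=.64
names='bat st-- st-+ st+- st++ sh-- sh-+ sh+- sh++ top_gripends1 2'.split()
sc=[(390,225),(358,270),(420,293),(311,345),(376,372),(279,214),(313,250),(199,252),(230,295),(500,388),(550,418)]
tp=[(467,356),(437,288),(389,308),(413,217),(363,230),(534,290),(482,281),(543,217),(492,210),(300,288),(256,288)]
for n,r in zip(names,tri(S,np.array(sc)*k,T,np.array(tp)*k)): print(n,r)
o=robot.get_obs();R=Ro.from_euler('xyz',o['ee_rot']).as_matrix();print(R)
W=load('wrist0')['pose'];print('cam in tool',R.T@(W[:3,3]-o['tool_pos']),'\n',R.T@W[:3,:3])
```

```text
bat [ 0.441 -0.124  0.053  0.   ]
st-- [ 0.582 -0.08   0.094  0.005]
st-+ [0.553 0.022 0.084 0.002]
st+- [ 0.738 -0.048  0.092  0.002]
st++ [0.719 0.06  0.097 0.001]
sh-- [ 0.559 -0.278  0.081  0.006]
sh-+ [ 0.588 -0.174  0.084  0.004]
sh+- [ 0.71  -0.32   0.088  0.007]
sh++ [ 0.74  -0.218  0.082  0.007]
top_gripends1 [0.617 0.208 0.066 0.011]
2 [0.624 0.295 0.081 0.01 ]
[[-0.     0.242 -0.97 ]
 [ 0.002 -0.97  -0.242]
 [-1.    -0.002 -0.   ]]
cam in tool [-0.179 -0.    -0.066] 
 [[-0.     0.231 -0.973]
 [ 1.    -0.    -0.   ]
 [-0.001 -0.973 -0.231]]
```

carry_out([
  [0, -0.77, -2.89, -3.79, 0],
  [0, -0.77, -2.89, -3.79, 0],
  [0, -0.77, -2.89, -3.79, 0],
  [0, -0.77, -2.89, -3.79, 0],
  [0, -0.77, -2.89, -3.79, 0],
  [0, -0.77, -2.89, -3.79, 0],
  [0, -0.77, -2.89, -3.79, 0],
  [0, -0.77, -2.89, -3.79, 0],
  [0, -0.77, -2.89, -3.79, 0],
  [0, -0.77, -2.89, -3.79, 0],
  [0, -0.77, -2.89, -3.79, 0],
  [0, -0.77, -2.89, -3.79, 0],
  [0, -0.77, -2.89, -3.79, 0],
  [0, 0, 0, 0, -8.5],
  [0, 0, 0, 0, -8.5],
  [0, 0, 0, 0, -8.5],
  [0, 0, 0, 0, -8.5],
  [0, 0, 0, 0, -8.5],
  [0, 0, 0, 0, -8.5],
  [0, 0, 0, 0, -8.5],
])

```text
time: 2.15
tool_pos: [0.5201, -0.0497, 0.3051]
ee_rot: [-1.354, 1.57, 3.077]
wrist_force: [0.6, 0.9, -0.1]
width: 0.0937
```

Run:
```python
from h import *
snap('wrist','w1');o=robot.get_obs();print(o['tool_pos'],o['ee_rot'],o['joint_positions'],o['wrist_force'])
cv2.imwrite('pics/w1b.png',cv2.resize(cv2.imread('pics/w1.png'),(800,600),interpolation=cv2.INTER_CUBIC))
```

```text
[ 0.52007279 -0.04962876  0.30511376] [-1.42564168  1.56982545  3.00917363] [-2.03643652e-01  2.84268404e-02  1.23678588e+00 -7.24706955e-05
  1.87734835e+00  7.39081773e-02] [-0.18186617 -0.01797655 -0.90328699]
```

View pics/w1b.png

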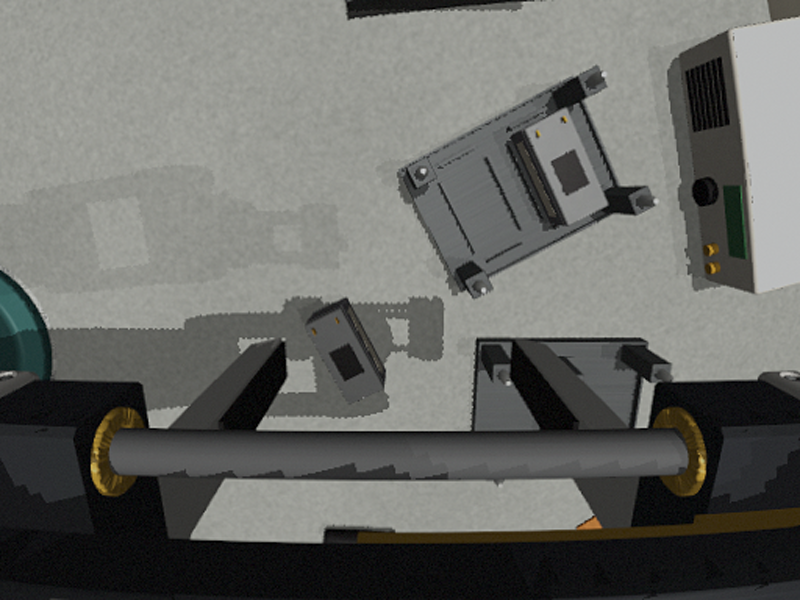

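w1 (800x600 px): the stand pins are at about (422,173), (598,76), (648,201) and (480,289). The battery top spans about (308,320) to (384,400). The shelf is partly hidden behind the right finger. Next I'll extract these with masks.

```bash
cat >> h.py <<'E'
def battop(s,c,z,lo=95,r=50):
    g=cv2.cvtColor(s['image'],cv2.COLOR_RGB2HSV); u,v=map(int,c)
    return g[max(0,v-r):v+r,max(0,u-r):u+r]
E
python3 - <<'E'
from h import *
np.set_printoptions(precision=1,suppress=True,linewidth=220)
s=load('w1');g=cv2.cvtColor(s['image'],cv2.COLOR_RGB2GRAY)
for c in [(422,173),(598,76),(648,201),(480,289)]:
    u,v=int(c[0]*.64),int(c[1]*.64); p=g[v-9:v+10,u-9:u+10].astype(int); print(u,v);print(p)
u,v=222,225
print(g[v-38:v+38:2,u-32:u+34:2])
E
```

```text
270 110
[[161 150 148 145 146 141 133 115 112  90  84 109  81 107 113 112 112 114 111]
 [144 146 147 146 132 114 116  87  92 108 109 111 106  91 112 113 112 110 112]
 [143 153 131 107 108  61  87 105 112 109 109 112 111  84 114 109 110 110 110]
 [128 107 107  55  78  99 118 110 112 110 112 111 113 108  88 111 111 109  98]
 [106  53  84  88 111 109 109 110 111 111 113 112 112 112  85 111 110  99  99]
 [ 87  88 110 111 111 100  99  84  87  86  92  93 107 108 106  88 110 101 103]
 [108 114 103 101 101 104  86  73  91  98 104  96  94 109 105  80 114 111 109]
 [107 111 102 102 104  87  65  79 153 199 198 156  87 110 113 108  90 110 110]
 [ 73 108  98 100 102  47  65  72 175 195 196 151  85  91 112 111  86 110 110]
 [ 28 106  99  99 101  49  59  64 139 196 196 112  77  98 107 107 105  87 114]
 [ 10  81 110 101  49  50  58  62  58  95 139  73  72 108 106 105 104  83 107]
 [ 20  29 107 105  62  49  51  56  57  57  63  65  85 105 104 105 105 103  87]
 [ 22  16  80 106 116  51  52  52  55  60  54  88 110 106 106 107 104 104  88]
 [ 40  20  29 107 114  65  75  62  58  50  69 112 110 109 106 106
[... 4430 characters left out ...]
 145 153 101 152 137 151 154 156]
 [149 156 145  51  83  96  97  96  90  83 121  95 151 141 156 155 153 154 157]
 [150 155 162 139  61  99  94  93  80 103 155 143 158 157 156 158 155 155 156]
 [156 159 162 163  75  84  81 102 136 143 158 156 158 156 154 155 155 154 155]
 [157 159 159 159 142 117 140 144 158 157 153 154 159 156 153 151 153 153 153]
 [155 155 154 153 158 147 155 153 154 153 149 153 156 156 156 154 154 153 155]
 [159 156 155 152 153 152 150 149 150 150 149 154 156 155 157 157 153 152 155]]
[[152 154 155 ... 158 156 155]
 [121 150 151 ... 154 155 160]
 [ 93 117  94 ... 158 158 157]
 ...
 [ 94  94  97 ... 153 153 155]
 [ 94  91  96 ... 162 156 155]
 [ 96  95 100 ... 160 160 160]]
```

```bash
cat > h2.py <<'E'
from h import *
def blob(s,c,thr=168,r=8):
    g=cv2.cvtColor(s['image'],cv2.COLOR_RGB2GRAY).astype(float);u,v=map(int,np.round(c))
    p=np.clip(g[v-r:v+r+1,u-r:u+r+1]-thr,0,25); y,x=np.mgrid[v-r:v+r+1,u-r:u+r+1]
    return np.array([(p*x).sum(),(p*y).sum()])/p.sum()
def frame(P,ids=((-80,-55),(-80,55),(80,-55),(80,55))):
    """best-fit centre, yaw of rectangle points"""
    A=np.array(ids)/1000.;B=P[:,:2];c=B.mean(0)-0*A.mean(0);a=A-A.mean(0);b=B-c
    th=np.arctan2((a[:,0]*b[:,1]-a[:,1]*b[:,0]).sum(),(a*b).sum())
    Rm=np.array([[np.cos(th),-np.sin(th)],[np.sin(th),np.cos(th)]])
    c=c-Rm@A.mean(0)
    return c,np.degrees(th),np.linalg.norm((A@Rm.T+c)-B,axis=1)*1000
def quad(s,c,lo,hi,r=45):
    """largest blob of grey within lo..hi around c -> minAreaRect corners"""
    g=cv2.medianBlur(cv2.cvtColor(s['image'],cv2.COLOR_RGB2GRAY),3);m=((g>=lo)&(g<=hi)).astype(np.uint8)
    k=np.zeros_like(m);cv2.circle(k,tuple(map(int,c)),r,1,-1);m&=k
    cs=[x for x in cv2.findContours(m,cv2.RETR_EXTERNAL,cv2.CHAIN_APPROX_NONE)[0]]
    x=max(cs,key=cv2.contourArea); return cv2.boxPoints(cv2.minAreaRect(x)),cv2.contourArea(x)
E
python3 - <<'E'
from h2 import *
np.set_printoptions(precision=4,suppress=True,linewidth=200)
s=load('w1');b=np.array([blob(s,c,t) for c,t in (((307,184),168),((270,108),150),((414,128),168),((382,48),170))]);print(b)
for z in(.11,):
    P=plane(s,b,z);print(P);print(frame(P))
# battery: use crop statistics
g=cv2.cvtColor(s['image'],cv2.COLOR_RGB2HSV)
for p in [(222,212),(212,218),(230,240),(240,247),(232,215),(205,205)]: print(p,g[p[1],p[0]],s['image'][p[1],p[0]])
cv2.imwrite('pics/w1c.png',cv2.resize(cv2.imread('pics/w1.png')[180:270,175:265],None,fx=6.6,fy=6.6,interpolation=cv2.INTER_CUBIC))
E
```

```text
[[309.1071 185.3214]
 [269.0673 107.4664]
 [419.641  128.3077]
 [386.1595  47.1411]]
[[ 0.5846 -0.0801  0.11  ]
 [ 0.5604  0.0297  0.11  ]
 [ 0.7411 -0.0467  0.11  ]
 [ 0.7177  0.061   0.11  ]]
(array([ 0.651, -0.009]), np.float64(11.87602602745576), array([0.9947, 1.6761, 0.6722, 0.3722]))
(222, 212) [30  3 88] [88 88 87]
(212, 218) [50  9 86] [84 86 83]
(230, 240) [90  3 87] [86 87 87]
(240, 247) [60  3 84] [83 84 83]
(232, 215) [18 37 69] [69 65 59]
(205, 205) [60  3 89] [88 89 88]
```

View pics/w1c.png

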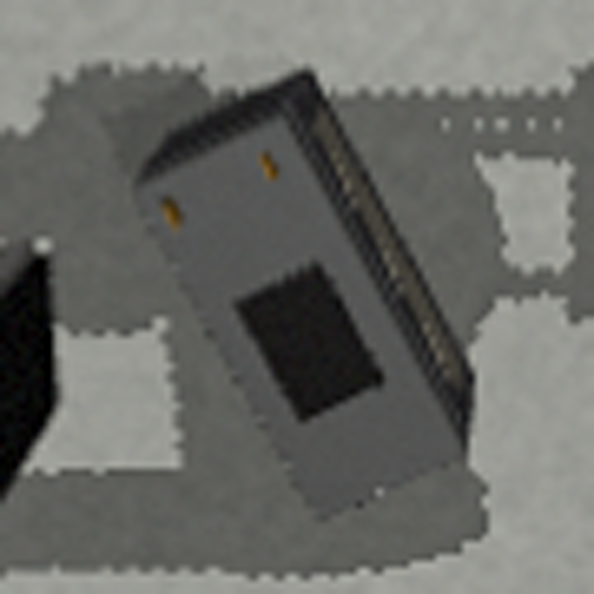

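The crop shows the battery's top face with corners at (137,190), (290,112), (465,460) and (318,522), terminals at the +y end.

Run:
```python
from h2 import *
np.set_printoptions(precision=4,suppress=True,linewidth=200)
s=load('w1');c=np.array([(137,190),(290,112),(465,460),(318,522)])/6.6-.42+[175,180]
P=plane(s,c,.052);print(P)
print(np.linalg.norm(np.diff(P,axis=0),axis=1))
ids=((-21.5,48.5),(21.5,48.5),(21.5,-48.5),(-21.5,-48.5))
print(frame(P,ids))
T=load('scene0');print(proj(T,P)/.64,proj(load('top0'),P)/.64)
```

```text
[[ 0.414  -0.0813  0.052 ]
 [ 0.4544 -0.0733  0.052 ]
 [ 0.4686 -0.1681  0.052 ]
 [ 0.4292 -0.174   0.052 ]]
[0.0412 0.0958 0.0398]
(array([ 0.4416, -0.1242]), np.float64(9.074895468803089), array([2.1264, 0.857 , 1.9201, 1.9376]))
[[418.2053 227.2584]
 [408.5249 242.684 ]
 [361.4246 223.4838]
 [372.3229 209.5513]] [[447.7593 371.6603]
 [441.3784 352.4689]
 [486.0867 340.4514]
 [491.6515 359.1232]]
```

```bash
cat > go.py <<'E'
from h import *
from scipy.spatial.transform import Rotation as Ro
def go(x,y,z,az=None,first='turn'):
    o=robot.get_obs();R=Ro.from_euler('xyz',o['ee_rot']).as_matrix();a=np.degrees(np.arctan2(R[1,1],R[0,1]))
    az=a if az is None else az; t=np.radians(az if first=='turn' else a)
    D=(np.array([x,y,z])-o['tool_pos'])*100
    print('t',o['time'],'pos',np.round(o['tool_pos'],4),'az %.2f'%a,'j',np.round(o['joint_positions'],2),'F',np.round(o['wrist_force'],1),'w %.4f'%o['width'])
    print('turn %.2f'%-(az-a),'tx %.2f ty %.2f tz %.2f cm |%.1f|'%(-D[2],D[0]*np.cos(t)+D[1]*np.sin(t),D[0]*np.sin(t)-D[1]*np.cos(t),np.linalg.norm(D)))
E
python3 -c "
from go import *
go(.4416,-.1242,.02,9.1)"
```

```text
t 2.2 pos [ 0.5201 -0.0496  0.3051] az -15.90 j [-0.2   0.03  1.24 -0.    1.88  0.07] F [-0.2 -0.  -0.9] w 0.0936
turn -25.00 tx 28.51 ty -8.93 tz 6.12 cm |30.5|
```

carry_out([
  [0, 0, 0, 0, -8.33],
  [0, 0, 0, 0, -8.33],
  [0, 0, 0, 0, -8.34],
  [0, 2, -2.98, 2.04, 0],
  [0, 3, -2.98, 2.04, 0],
  [0, 3, -2.97, 2.04, 0],
  [0, 4, 0, 0, 0],
  [0, 4, 0, 0, 0],
  [0, 4, 0, 0, 0],
  [0, 4, 0, 0, 0],
  [0, 2.5, 0, 0, 0],
  [0, 2, 0, 0, 0],
  [0, 0, 0, 0, 0],
  [0, 0, 0, 0, 0],
])

```text
time: 3.6
tool_pos: [0.441, -0.1235, 0.0207]
ee_rot: [-1.921, 1.57, 2.939]
wrist_force: [0.1, -0.4, -0.0]
width: 0.0942
```

Run:
```python
from go import *
go(.4416,-.1242,.02,9.1)
snap('wrist','w2')
```

```text
t 3.6 pos [ 0.441  -0.1235  0.0207] az 8.45 j [-0.4  -0.    1.84 -0.    1.3  -0.54] F [ 0.1 -0.4 -0. ] w 0.0942
turn -0.65 tx 0.07 ty 0.05 tz 0.08 cm |0.1|
```

View pics/w2.png

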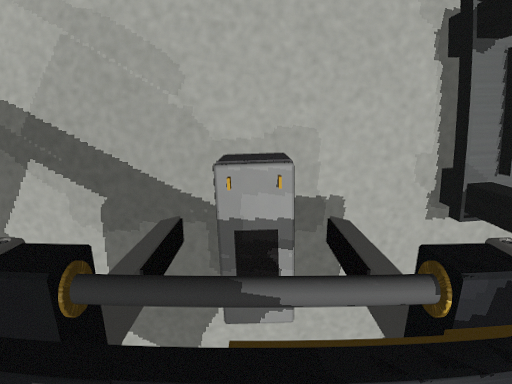

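w2 shows the battery centred between the open fingers, its top face spanning rows 162 to 322 and columns 217 to 294.

Run:
```python
from h2 import *
np.set_printoptions(precision=4,suppress=True)
P=plane(load('w2'),[(217,164),(293,160.5),(294,321),(225,322.5)],.052);print(P,frame(P,((-21.5,48.5),(21.5,48.5),(21.5,-48.5),(-21.5,-48.5))))
```

```text
[[ 0.4139 -0.0798  0.052 ]
 [ 0.4519 -0.0723  0.052 ]
 [ 0.4697 -0.1657  0.052 ]
 [ 0.4294 -0.1727  0.052 ]] (array([ 0.4412, -0.1226]), np.float64(10.187487946496994), array([2.6182, 2.2225, 1.5097, 1.5971]))
```

carry_out([
  [1, 0, 0, 0, 0],
  [1, 0, 0, 0, 0],
  [1, 0, 0, 0, 0],
  [1, 0, 0, 0, 0],
  [1, 0, 0, 0, 0],
  [1, 0, 0, 0, 0],
  [1, 0, 0, 0, 0],
  [1, 0, 0, 0, 0],
])

```text
time: 4.45
tool_pos: [0.4414, -0.1235, 0.0206]
ee_rot: [1.343, 1.57, -0.079]
wrist_force: [1.0, -0.7, -1.0]
width: 0.0431
```

```bash
python3 -c "
from go import *
go(.6138,-.0178,.20,11.9)"
```

```text
t 4.45 pos [ 0.4414 -0.1235  0.0206] az 8.52 j [-0.4  -0.    1.84  0.    1.3  -0.55] F [ 1.  -0.7 -1. ] w 0.0431
turn -3.38 tx -17.94 ty 19.05 tz -6.79 cm |27.0|
```

carry_out([
  [1, -1, 0, 0, 0],
  [1, -3, 0, 0, 0],
  [1, -4, 0, 0, 0],
  [1, -4, 0, 0, 0],
  [1, -4, 0, 0, -3.38],
  [1, -1.94, 2, -0.79, 0],
  [1, 0, 3, -1, 0],
  [1, 0, 3, -1, 0],
  [1, 0, 3, -1, 0],
  [1, 0, 3, -1, 0],
  [1, 0, 3, -1, 0],
  [1, 0, 2.05, -1, 0],
  [1, 0, 0, 0, 0],
  [1, 0, 0, 0, 0],
])

```text
time: 5.85
tool_pos: [0.6124, -0.0176, 0.1983]
ee_rot: [-1.704, 1.566, -3.066]
wrist_force: [-0.3, -0.2, -5.7]
width: 0.0428
```

Run:
```python
from go import *
go(.6138,-.0178,.20,11.9)
from h2 import *
s=snap('wrist','w3')
c=np.array([.651,-.009]);t=np.radians(11.9);R=np.array([[np.cos(t),-np.sin(t)],[np.sin(t),np.cos(t)]])
A=np.array([(-.08,-.055),(-.08,.055),(.08,-.055),(.08,.055)])
print(proj(s,np.c_[A@R.T+c,[.11]*4]))
```

```text
t 5.85 pos [ 0.6124 -0.0176  0.1983] az 11.95 j [-0.12  0.23  1.22 -0.    1.69 -0.33] F [-0.3 -0.2 -5.7] w 0.0428
turn 0.05 tx -0.17 ty 0.13 tz 0.05 cm |0.2|
[[215.41834563 250.29530672]
 [211.80470757 137.76976796]
 [375.09298125 250.13151617]
 [386.58226493 138.85314464]]
```

View pics/w3.png

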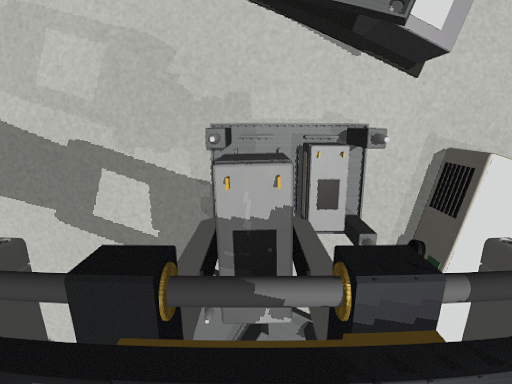

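w3 shows pins at (211,138) and (386,139). My predictions were (211.8,137.8) and (386.6,138.9), so they agree. I'll check the heights by triangulation.

Run:
```python
from h2 import *
np.set_printoptions(precision=4,suppress=True)
a,b=load('w1'),load('w3')
A=[(269.07,107.47),(386.16,47.14)];B=[blob(b,(211.5,138),150,6),blob(b,(386,139),170,6)];print(B)
print(tri(a,A,b,B));P=plane(b,B,.11);print(P);
print(frame(P,((-80,55),(80,55))))
# battery in bay check: neighbour top corners
n=plane(b,[(305,146),(347,145),(346,230),(305,231)],.07);print(n.mean(0))
```

```text
[array([211.7767, 138.8078]), array([388.6767, 139.3091])]
[[0.561  0.0286 0.1108 0.0026]
 [0.7245 0.0622 0.098  0.0019]]
[[0.5615 0.0274 0.11  ]
 [0.72   0.0614 0.11  ]]
(array([ 0.6523, -0.0094]), np.float64(12.093421486300961), array([1.0375, 1.0375]))
[ 0.6867 -0.0031  0.07  ]
```

```bash
python3 -c "
from go import *
go(.6145,-.0178,.0395,12)"
```

```text
t 5.9 pos [ 0.6123 -0.018   0.1988] az 11.90 j [-0.12  0.23  1.22 -0.    1.69 -0.33] F [-0.5  0.5 -6. ] w 0.0427
turn -0.10 tx 15.93 ty 0.22 tz 0.03 cm |15.9|
```

carry_out([
  [1, 2, 0.2, 0, 0],
  [1, 3, 0, 0, 0],
  [1, 3, 0, 0, 0],
  [1, 2.5, 0, 0, 0],
  [1, 1.5, 0, 0, 0],
  [1, 1, 0, 0, 0],
  [1, 1, 0, 0, 0],
  [1, 0.5, 0, 0, 0],
  [1, 0.5, 0, 0, 0],
  [1, 0.4, 0, 0, 0],
  [1, 0.3, 0, 0, 0],
  [1, 0, 0, 0, 0],
  [1, 0, 0, 0, 0],
])

```text
time: 7.2
tool_pos: [0.6156, -0.0173, 0.0432]
ee_rot: [1.044, 1.57, -0.319]
wrist_force: [-0.1, -0.2, -6.3]
width: 0.0431
```

```bash
python3 -c "
from go import *
go(.6145,-.0178,.0388,12)"
```

```text
t 7.2 pos [ 0.6156 -0.0173  0.0432] az 11.91 j [-0.12  0.31  1.43 -0.    1.4  -0.33] F [-0.1 -0.2 -6.3] w 0.0431
turn -0.09 tx 0.44 ty -0.11 tz 0.02 cm |0.5|
```

carry_out([
  [1, 0.2, -0.1, 0, 0],
  [1, 0.15, 0, 0, 0],
  [1, 0.1, 0, 0, 0],
  [1, 0, 0, 0, 0],
  [1, 0, 0, 0, 0],
])

```text
time: 7.7
tool_pos: [0.6144, -0.0176, 0.0387]
ee_rot: [-0.399, 1.571, -1.762]
wrist_force: [-0.2, 0.2, -2.5]
width: 0.043
```

carry_out([
  [1, 0.1, 0, 0, 0],
  [1, 0, 0, 0, 0],
  [0.38, 0, 0, 0, 0],
  [0.38, 0, 0, 0, 0],
  [0.38, 0, 0, 0, 0],
  [0.38, 0, 0, 0, 0],
  [0.38, -1, 0, 0, 0],
  [0.38, -2, 0, 0, 0],
  [0.38, -3, 0, 0, 0],
  [0.38, -4, 0, 0, 0],
  [0.38, -4, 0, 0, 0],
  [0.3, -4, 0, 0, 0],
  [0, -4, 0, 0, 0],
  [0, -4, 0, 0, 0],
  [0, 0, 0, 0, 0],
])

```text
time: 9.2
tool_pos: [0.6164, -0.0177, 0.3067]
ee_rot: [1.24, 1.556, -0.123]
wrist_force: [-0.1, 0.0, 0.7]
width: 0.0864
```

Run:
```python
from go import *
go(.649,-.34,.32,-16)
snap('wrist','w4')
```

```text
t 9.2 pos [ 0.6164 -0.0177  0.3067] az 11.91 j [-0.12  0.23  1.01 -0.    1.89 -0.33] F [-0.1  0.   0.7] w 0.0864
turn 27.91 tx -1.33 ty 12.02 tz 30.08 cm |32.4|
```

View pics/w4.png

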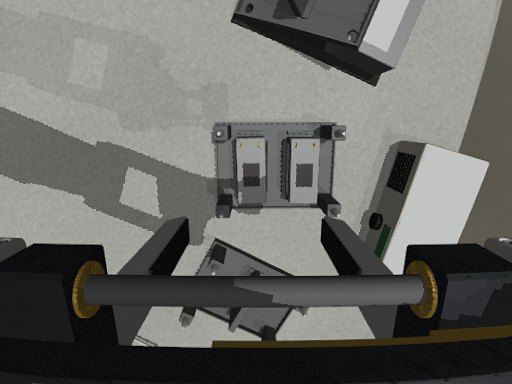

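w4 shows both batteries upright, side by side and parallel in the base at (251,165) and (303,165), with four clear pins. Next is the shelf.

```bash
python3 -c "
from go import *
go(.635,-.265,.26,-16,'move')"
```

```text
t 9.25 pos [ 0.6157 -0.0176  0.3029] az 11.91 j [-0.12  0.23  1.01 -0.    1.89 -0.33] F [-0.3 -0.6 -0.7] w 0.0904
turn 27.91 tx 4.29 ty -3.22 tz 24.60 cm |25.2|
```

carry_out([
  [0, 0, -0.5, 3, 0],
  [0, 0, -0.5, 4, 0],
  [0, 0.5, -0.5, 4, 0],
  [0, 1, -0.5, 4, 0],
  [0, 1, -0.5, 4, 0],
  [0, 1, -0.5, 4, 0],
  [0, 0.8, -0.22, 1.6, 0],
  [0, 0, 0, 0, 7],
  [0, 0, 0, 0, 7],
  [0, 0, 0, 0, 7],
  [0, 0, 0, 0, 6.9],
  [0, 0, 0, 0, 0],
  [0, 0, 0, 0, 0],
])

```text
time: 10.55
tool_pos: [0.6335, -0.2641, 0.2537]
ee_rot: [-1.934, 1.569, 2.503]
wrist_force: [0.4, -0.4, -0.9]
width: 0.0939
```

Run:
```python
from go import *
go(.649,-.247,.2,-16)
s=snap('wrist','w5')
cv2.imwrite('pics/w5b.png',cv2.resize(cv2.imread('pics/w5.png')[40:260,110:402],None,fx=2.7,fy=2.7,interpolation=cv2.INTER_CUBIC))
```

```text
t 10.55 pos [ 0.6335 -0.2641  0.2537] az -15.81 j [-0.48  0.4   0.89  0.    1.85 -0.2 ] F [ 0.4 -0.4 -0.9] w 0.0939
turn 0.19 tx 5.37 ty 1.02 tz -2.07 cm |5.8|
```

View pics/w5b.png

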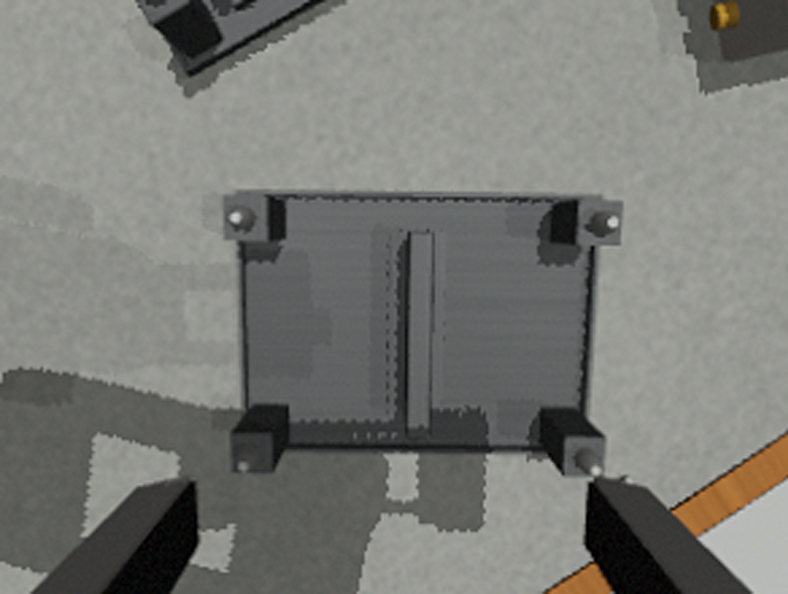

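Crop w5b shows the shelf's pin tips at (236,217), (612,223), (595,469) and (244,465). The divider's top edge runs x 411–433, y 233–430.

Run:
```python
from go import *
from h2 import *
np.set_printoptions(precision=4,suppress=True)
s,a=load('w5'),load('w1')
f=lambda p:np.array(p)/2.7-.3+[110,40]
g=f([(244,465),(236,217),(595,469),(612,223)])
b=[]
for c,t in zip(g,(95,150,150,150)):
    q=blob(s,c,t,4);b.append(q)
b=np.array(b);print(g,b)
for B in(g,b): P=plane(s,B,.093);print(P);print(frame(P))
d=plane(s,f([(411,233),(433,233),(431,430),(407,430)]),.061);print(d,d.mean(0))
print(proj(a,P))
w=[blob(a,(323,243),150,6),blob(a,(425,239),150,6)];print(w,tri(a,w,s,b[[1,3]]))
```

```text
[[200.0704 211.9222]
 [197.1074 120.0704]
 [330.0704 213.4037]
 [336.3667 122.2926]] [[199.6345 212.3793]
 [196.8955 119.9773]
 [330.3956 214.1538]
 [336.7708 121.8854]]
[[ 0.558  -0.2816  0.093 ]
 [ 0.5887 -0.1768  0.093 ]
 [ 0.7106 -0.3266  0.093 ]
 [ 0.7413 -0.2222  0.093 ]]
(array([ 0.6496, -0.2518]), np.float64(-16.465603029565848), array([0.7299, 0.4421, 0.5949, 0.8403]))
[[ 0.5573 -0.282   0.093 ]
 [ 0.5885 -0.1766  0.093 ]
 [ 0.7108 -0.3277  0.093 ]
 [ 0.7418 -0.2219  0.093 ]]
(array([ 0.6496, -0.252 ]), np.float64(-16.488998896736764), array([0.1076, 0.0148, 0.2322, 0.1607]))
[[ 0.6587 -0.2038  0.061 ]
 [ 0.6684 -0.2065  0.061 ]
 [ 0.643  -0.2971  0.061 ]
 [ 0.6317 -0.2939  0.061 ]] [ 0.6504 -0.2503  0.061 ]
[[319.8233 310.2565]
 [324.9933 244.874 ]
 [419.0064 308.4666]
 [430.5816 244.2738]]
[array([325.0508, 244.8475]), array([430.5088, 237.0526])] [[ 0.5885 -0.1766  0.093   0.0001]
 [ 0.7496 -0.2217  0.0748  0.0063]]
```

```bash
python3 -c "
from go import *
go(.6498,-.2518,.025,-16.5)"
```

```text
t 10.6 pos [ 0.6335 -0.2643  0.254 ] az -15.84 j [-0.48  0.4   0.89  0.    1.85 -0.2 ] F [ 0.  -0.1 -0.4] w 0.0938
turn 0.66 tx 22.90 ty 1.21 tz -1.66 cm |23.0|
```

carry_out([
  [0, 2, 1.21, -1.66, 0.66],
  [0, 3, 0, 0, 0],
  [0, 4, 0, 0, 0],
  [0, 4, 0, 0, 0],
  [0, 3, 0, 0, 0],
  [0, 2, 0, 0, 0],
  [0, 1, 0, 0, 0],
  [0, 0.5, 0, 0, 0],
  [0, 0, 0, 0, 0],
  [0, 0, 0, 0, 0],
])

```text
time: 11.6
tool_pos: [0.6508, -0.2527, 0.0613]
ee_rot: [1.405, 1.568, -0.456]
wrist_force: [0.9, 0.3, 0.6]
width: 0.094
```

```bash
python3 -c "
from go import *
go(.6498,-.2518,.025,-16.5)"
```

```text
t 11.6 pos [ 0.6508 -0.2527  0.0613] az -16.63 j [-0.45  0.47  1.18 -0.    1.49 -0.16] F [0.9 0.3 0.6] w 0.0940
turn -0.13 tx 3.63 ty -0.12 tz -0.06 cm |3.6|
```

carry_out([
  [0, 1.5, -0.1, 0, 0],
  [0, 1.2, 0, 0, 0],
  [0, 0.9, 0, 0, 0],
  [0.4, 0, 0, 0, 0],
  [0.7, 0, 0, 0, 0],
  [1, 0, 0, 0, 0],
  [1, 0, 0, 0, 0],
  [1, 0, 0, 0, 0],
  [1, 0, 0, 0, 0],
  [1, 0, 0, 0, 0],
  [1, 0, 0, 0, 0],
  [1, 0, 0, 0, 0],
])

```text
time: 12.8
tool_pos: [0.6489, -0.252, 0.0235]
ee_rot: [0.138, 1.571, -1.724]
wrist_force: [-0.4, 0.0, 0.7]
width: 0.0254
```

```bash
python3 -c "
from go import *
go(.6514,-.0092,.2,12)"
```

```text
t 12.8 pos [ 0.6489 -0.252   0.0235] az -16.65 j [-0.45  0.5   1.22 -0.    1.42 -0.16] F [-0.4  0.   0.7] w 0.0254
turn -28.65 tx -17.65 ty 5.29 tz -23.69 cm |30.0|
```

carry_out([
  [1, 0, 0, 0, 0],
  [1, 0, 0, 0, 0],
  [1, 0, 0, 0, 0],
  [1, 0, 0, 0, 0],
  [1, -0.5, 0, 0, 0],
  [1, -1, 0, 0, 0],
  [1, -2, 0, 0, 0],
  [1, -3, 0, 0, 0],
  [1, -3, 0, 0, 0],
  [1, -3, 0, 0, 0],
  [1, -3, 0, 0, 0],
  [1, 0, 0, 0, 0],
  [1, 0, 0, 0, 0],
])

```text
time: 14.1
tool_pos: [0.6488, -0.2519, 0.1785]
ee_rot: [1.073, 1.57, -0.788]
wrist_force: [-0.2, 0.7, -5.8]
width: 0.0116
```

Run:
```python
from go import *
go(.6514,-.0092,.18,12,'move')
s=snap('wrist','w6')
```

```text
t 14.1 pos [ 0.6488 -0.2519  0.1785] az -16.66 j [-0.45  0.42  1.01 -0.    1.71 -0.16] F [-0.2  0.7 -5.8] w 0.0116
turn -28.66 tx -0.15 ty -6.70 tz -23.33 cm |24.3|
```

carry_out([
  [1, -0.3, -0.5, -2, 0],
  [1, 0, -0.9, -3, 0],
  [1, 0, -0.9, -3, 0],
  [1, 0, -0.9, -3, 0],
  [1, 0, -0.9, -3, 0],
  [1, 0, -0.9, -3, 0],
  [1, 0, -0.9, -3, 0],
  [1, 0, -0.5, -2.33, 0],
  [1, 0, -0.3, -1, 0],
  [1, 0, 0, 0, -5],
  [1, 0, 0, 0, -7],
  [1, 0, 0, 0, -7],
  [1, 0, 0, 0, -6.66],
  [1, 0, 0, 0, -3],
  [1, 0, 0, 0, 0],
  [1, 0, 0, 0, 0],
  [1, 0, 0, 0, 0],
])

```text
time: 15.85
tool_pos: [0.6512, -0.0094, 0.1808]
ee_rot: [-1.712, 1.57, -3.074]
wrist_force: [-0.6, 0.0, -5.1]
width: 0.0118
```

Run:
```python
from go import *
go(.6514,-.0092,.18,12)
s=snap('wrist','w7')
cv2.imwrite('pics/w7b.png',cv2.resize(cv2.imread('pics/w7.png')[60:280,100:412],None,fx=2.5,fy=2.5,interpolation=cv2.INTER_CUBIC))
o=robot.get_obs();c=o['tool_pos'][:2];t=np.radians(12)
R=np.array([[np.cos(t),-np.sin(t)],[np.sin(t),np.cos(t)]])
A=np.array([(-.08,-.055),(-.08,.055),(.08,-.055),(.08,.055)]);z=o['tool_pos'][2]
print('held pins',proj(s,np.c_[A@R.T+c,[z-.0235+.093]*4]))
print('base pins',proj(s,np.c_[A@R.T+[.6514,-.0092],[.11]*4]))
```

```text
t 15.85 pos [ 0.6512 -0.0094  0.1808] az 11.94 j [-0.1   0.32  1.14 -0.    1.68 -0.31] F [-0.6  0.  -5.1] w 0.0118
turn -0.06 tx 0.08 ty 0.02 tz -0.02 cm |0.1|
held pins [[ 94.89200443 382.82495829]
 [ 53.09128306 158.53894691]
 [419.26451277 382.74868737]
 [462.06477044 158.53053369]]
base pins [[171.23906868 258.09557922]
 [162.58493941 139.36472521]
 [341.17029386 258.10382585]
 [350.0516879  139.33388699]]
```

View pics/w7b.png

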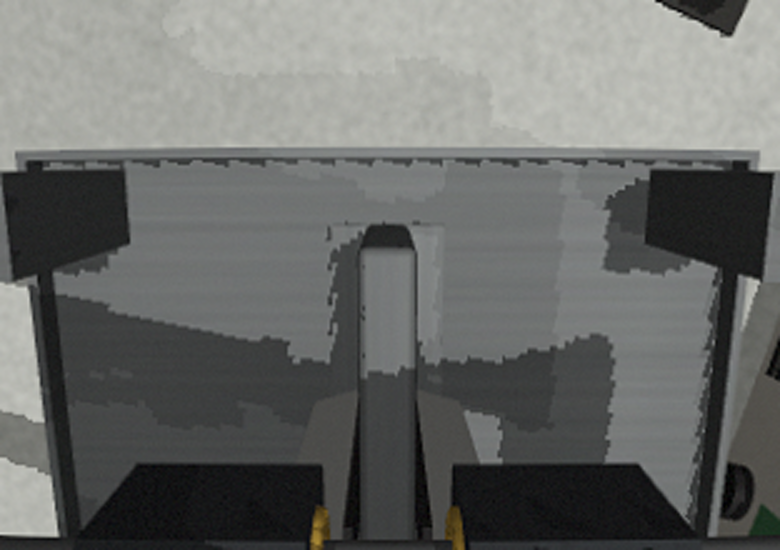

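w7b shows the shelf held level and square, hiding the base. I'll check the held pins numerically.

Run:
```python
from h2 import *
np.set_printoptions(precision=4,suppress=True)
s=load('w7');g=cv2.cvtColor(s['image'],cv2.COLOR_RGB2GRAY)
for c in[(53,158),(462,158)]:
    print(g[c[1]-16:c[1]+18:2,c[0]-16:c[0]+18:2])
b=np.array([blob(s,c,175,11) for c in[(53,158),(462,158)]]);print(b)
P=plane(s,b,.1808+.0695);print(P);print(frame(P,((-80,55),(80,55))))
```

```text
[[114 107 145 185 183 182 183 181 181 178 143 116 104 103 102 100  96]
 [118 117 113 163 166 181 183 182 183 181 124 104 105 102 104 103 102]
 [116 112 114 114 110 114 115 156 184 135 109 110 110 112 110 107 104]
 [115 114 112 114 119 116 120 115 126 117 117 120 116 114 112 110 105]
 [116 116 114 119 118 115 111 116 123 124 124 120 118 115 113 111 105]
 [116 117 116 117 116 174 197 197 151 123 123 120 118 115 110 109 105]
 [117 121 119 117 142 197 192 196 198 141  68 119 116 112 110 107 103]
 [118 117 120 119 152 200 198 194 194 178  72 114 108 108 104 101  98]
 [118 119 119 117 132 203 200 197 197 172  64 106 103 101  98  96  91]
 [116 118 118 114 112 168 201 202 202 125 104  98  99  95  92  91  87]
 [118 118 118 113 116 116 136 168 105  89  92  92  92  91  88  86  85]
 [118 121 120 111 113 117 118 122 120 116 115  98  87  77  74  76  73]
 [120 119 119 121 111 114 111 115 117 116 118 121 115 109  98 100 104]
 [118 120 114 118 116 115 112 112 114 118 121 122 121 115 104 105 104]
 [118 115 115 118 115 119 120 117 117 120 120 120 120 118 105 103 105]
 [115 115 115 119 115 115 117 115 1
[... 792 characters left out ...]
 146 218 217 217 217 217]
 [ 84  84  88  91  90  97 132  77  79 165 209 220 217 216 217 217 218]
 [ 78  83  82  84  79  80  76  77 117 188 208 218 217 216 217 217 217]
 [ 87  82  81  79  79  79  81  77 145 203 218 217 217 218 217 217 217]
 [ 71  83  82  81  80  80  80  95 173 212 207 217 217 217 217 217 217]
 [ 47  10  30  78  79  80  80 130 194 200 218 217 217 217 217 217 217]
 [ 48  13  40  82  82  81  82 157 204 192 217 216 217 217 217 216 217]
 [ 24  11  59  81  83  80 107 183 214 218 217 217 217 217 217 217 217]]
[[ 50.1086 156.5376]
 [465.1567 159.8138]]
[[0.5602 0.0283 0.2503]
 [0.7198 0.0609 0.2503]]
(array([ 0.651 , -0.0093]), np.float64(11.546775516109824), array([1.4623, 1.4623]))
```

carry_out([
  [1, 1, 0.1, 0, 0],
  [1, 1.5, 0, 0, 0],
  [1, 1, 0, 0, 0],
  [1, 0.6, 0, 0, 0],
  [1, 0.4, 0, 0, 0],
  [1, 0.4, 0, 0, 0],
  [1, 0.3, 0, 0, 0],
  [1, 0, 0, 0, 0],
  [1, 0, 0, 0, 0],
])

```text
time: 16.8
tool_pos: [0.6527, -0.0091, 0.1298]
ee_rot: [1.097, 1.57, -0.264]
wrist_force: [1.1, -0.9, -5.9]
width: 0.0119
```

carry_out([
  [1, 0.4, -0.05, 0, 0],
  [1, 0.4, 0, 0, 0],
  [1, 0.4, 0, 0, 0],
  [1, 0.3, 0, 0, 0],
  [1, 0, 0, 0, 0],
  [1, 0, 0, 0, 0],
])

```text
time: 17.4
tool_pos: [0.652, -0.0092, 0.1143]
ee_rot: [-1.543, 1.57, -2.904]
wrist_force: [0.7, 0.4, -5.4]
width: 0.0116
```

carry_out([
  [1, 0.2, 0, 0, 0],
  [1, 0.1, 0, 0, 0],
  [1, 0.05, 0, 0, 0],
  [1, 0, 0, 0, 0],
  [1, 0, 0, 0, 0],
])

```text
time: 17.9
tool_pos: [0.6522, -0.0092, 0.1115]
ee_rot: [1.155, 1.57, -0.206]
wrist_force: [-0.3, 0.1, -2.7]
width: 0.0121
```

carry_out([
  [1, 0.1, 0, 0, 0],
  [1, 0, 0, 0, 0],
  [0, 0, 0, 0, 0],
  [0, 0, 0, 0, 0],
  [0, 0, 0, 0, 0],
  [0, 0, 0, 0, 0],
  [0, -1, 0, 0, 0],
  [0, -3, 0, 0, 0],
  [0, -4, 0, 0, 0],
  [0, -4, 0, 0, 0],
  [0, -4, 0, 0, 0],
  [0, -3, 0, 0, 0],
  [0, 0, 0, 0, 0],
  [0, 0, 0, 0, 0],
])

```text
time: 19.3
tool_pos: [0.6524, -0.0091, 0.3009]
ee_rot: [1.23, 1.568, -0.131]
wrist_force: [-0.9, 0.4, 0.1]
width: 0.0938
```

Run:
```python
from go import *
from h2 import *
np.set_printoptions(precision=4,suppress=True)
s=snap('wrist','w8');go(.59,.25,.3,0,'move')
t=np.radians(12);R=np.array([[np.cos(t),-np.sin(t)],[np.sin(t),np.cos(t)]])
A=np.array([(-.08,-.055),(-.08,.055),(.08,-.055),(.08,.055)])
e=proj(s,np.c_[A@R.T+[.652,-.0092],[.181]*4]);print(e)
g=cv2.cvtColor(s['image'],cv2.COLOR_RGB2GRAY)
b=[]
for c in e:
    u,v=map(int,c);m=(g[v-10:v+11,u-10:u+11]>175).astype(np.uint8)
    n,l,st,ce=cv2.connectedComponentsWithStats(m); print([(np.round(ce[i]-10+[u,v],1),st[i,4]) for i in range(1,n)])
```

```text
t 19.35 pos [ 0.6518 -0.0091  0.2989] az 12.00 j [-0.1   0.33  0.9  -0.    1.91 -0.31] F [ 0.3 -1.   0.2] w 0.0939
turn 12.00 tx -0.11 ty -0.66 tz -26.63 cm |26.6|
[[182.5784 238.3747]
 [176.5302 136.9046]
 [327.5729 238.3519]
 [333.8371 137.0087]]
[]
[(array([175.5, 136.4]), np.int32(11))]
[]
[(array([332.8, 136.2]), np.int32(11))]
```

carry_out([
  [0, 0, 0, -2, 0],
  [0, 0, 0, -4, 0],
  [0, 0, 0, -4, 0],
  [0, 0, 0, -4, 0],
  [0, 0, -0.3, -4, 0],
  [0, 0, -0.3, -4, 0],
  [0, 0, 0, -3, 0],
  [0, 0, 0, -1.6, 0],
  [0, 0, 0, 0, 6],
  [0, 0, 0, 0, 6],
  [0, 0, 0, 0, 0],
  [0, 0, 0, 0, 0],
])

```text
time: 20.55
tool_pos: [0.5905, 0.2497, 0.299]
ee_rot: [-1.173, 1.569, -2.742]
wrist_force: [0.1, 0.1, -0.4]
width: 0.0939
```

Run:
```python
from go import *
s=snap('wrist','w9');go(.6,.25,.3,0)
cv2.imwrite('pics/w9b.png',cv2.resize(cv2.imread('pics/w9.png')[20:260,100:412],None,fx=2.5,fy=2.5,interpolation=cv2.INTER_CUBIC))
```

```text
t 20.6 pos [0.5907 0.2496 0.2992] az 0.08 j [ 0.31  0.3   0.93 -0.    1.91  0.31] F [ 0.1 -0.2 -0.3] w 0.0941
turn 0.08 tx -0.08 ty 0.93 tz -0.04 cm |0.9|
```

View pics/w9b.png

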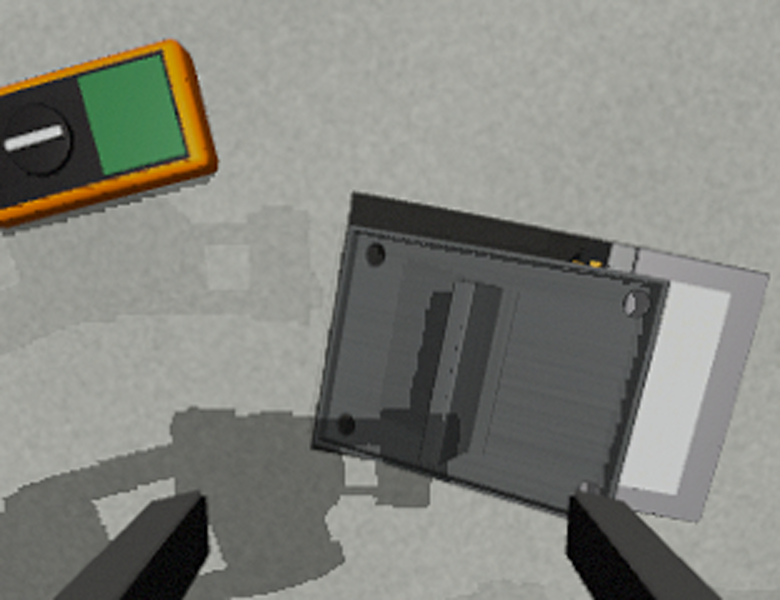

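w9b shows the propped top. Holes are at (376,253), (346,424) and (635,303), with the fourth partly hidden near (590,490). The divider's top edge runs from (464,283) to about (432,460). The tier's yaw is about -10°.

Run:
```python
from h2 import *
np.set_printoptions(precision=4,suppress=True)
s=load('w9');f=lambda p:np.array(p)/2.5-.3+[100,20]
lo=plane(s,f([(346,424),(376,253)]),.0148);hi=plane(s,f([(590,490),(635,303)]),.0824)
print(lo,hi,np.linalg.norm(lo[0]-lo[1]),np.linalg.norm(hi-lo,axis=1),np.linalg.norm(hi[0]-hi[1]))
v=hi[1]-lo[1];print('yaw',np.degrees(np.arctan2(v[1],v[0])),'tilt',np.degrees(np.arcsin(v[2]/np.linalg.norm(v))))
w=lo[1]-lo[0];yaw=np.arctan2(-w[0],w[1]);print('yaw from -x holes',np.degrees(yaw))
a=np.radians(25);yaw=(yaw+np.arctan2(v[1],v[0]))/2
ex=np.array([np.cos(yaw)*np.cos(a),np.sin(yaw)*np.cos(a),np.sin(a)]);ey=np.array([-np.sin(yaw),np.cos(yaw),0]);ez=np.cross(ex,ey)
O=[]
for p,l in((lo[0],(-80,-55,6)),(lo[1],(-80,55,6)),(hi[1],(80,55,6))): O.append(p-(np.c_[ex,ey,ez]@np.array(l))/1000)
O=np.array(O);print(O);o=O.mean(0);print('origin',o,'grip',o+.061*ez,'ez',ez,'yaw',np.degrees(yaw))
d=plane(s,f([(455,283),(474,283),(445,462),(425,458)]),(o+.061*ez)[2]);print(d,d.mean(0))
T=load('top0');S=load('scene0')
G=np.array([o+.061*ez+k*.05*ey for k in(-1,1)]);print(proj(T,G)/.64,proj(S,G)/.64, proj(s,G))
print(tri(T,np.array([(300,288),(256,288)])*.64,s,f([(431,460),(464,283)])), tri(S,np.array([(493,387),(556,430)])*.64,s,f([(431,460),(464,283)])))
# 2-view on near-side holes
print(tri(T,np.array([(305,323),(250,317)])*.64,s,f([(346,424),(376,253)])))
```

```text
[[0.5621 0.2133 0.0148]
 [0.5817 0.322  0.0148]] [[0.7052 0.19   0.0824]
 [0.723  0.2959 0.0824]] 0.11048008839410856 [0.16   0.1587] 0.10733516237309228
yaw -10.457001961894271 tilt 25.204999600281738
yaw from -x holes -10.246176353180479
[[0.6458 0.2539 0.0432]
 [0.6457 0.2544 0.0432]
 [0.6442 0.2544 0.0432]]
origin [0.6452 0.2542 0.0432] grip [0.6199 0.2588 0.0985] ez [-0.4157  0.0759  0.9063] yaw -10.351589157537374
[[0.6236 0.3061 0.0985]
 [0.6334 0.3061 0.0985]
 [0.6204 0.211  0.0985]
 [0.6095 0.2132 0.0985]] [0.6217 0.2591 0.0985]
[[294.0257 288.9692]
 [244.7229 285.7298]] [[502.6043 374.1314]
 [555.3594 419.2893]] [[270.6707 205.4183]
 [285.8218 131.3817]]
[[0.6166 0.203  0.0688 0.0044]
 [0.6373 0.3031 0.0283 0.0043]] [[0.6152 0.2014 0.0587 0.0006]
 [0.6302 0.3102 0.075  0.0096]]
[[ 0.5595  0.2088 -0.0086  0.0029]
 [ 0.5813  0.3223  0.012   0.0009]]
```

Everything agrees: hole spacing 110.5 mm, slope length 160 mm, tilt 25.2°, and two views give the divider. The origin is (0.645,0.254,0.043) and the yaw is -10.4°. The tool stays vertical, so closing the jaws on the leaning divider near the balance point should level the tier. I'll approach with the jaws partly closed.

```bash
python3 -c "
from go import *
go(.6279,.2574,.12,-10.4)"
```

```text
t 20.6 pos [0.5907 0.2496 0.2992] az 0.08 j [ 0.31  0.3   0.93 -0.    1.91  0.31] F [ 0.1 -0.2 -0.3] w 0.0941
turn 10.48 tx 17.92 ty 3.52 tz -1.44 cm |18.3|
```

carry_out([
  [0.47, 0, 0, 0, 5.24],
  [0.47, 0, 0, 0, 5.24],
  [0.47, 1, 1.76, -0.72, 0],
  [0.47, 2, 1.76, -0.72, 0],
  [0.47, 3, 0, 0, 0],
  [0.47, 4, 0, 0, 0],
  [0.47, 4, 0, 0, 0],
  [0.47, 3, 0, 0, 0],
  [0.47, 0.9, 0, 0, 0],
  [0.47, 0, 0, 0, 0],
  [0.47, 0, 0, 0, 0],
])

```text
time: 21.7
tool_pos: [0.6292, 0.2578, 0.1232]
ee_rot: [2.043, 1.568, 0.29]
wrist_force: [0.5, 0.1, 0.6]
width: 0.0498
```

```bash
python3 -c "
from go import *
go(.6279,.2574,.066,-10.4)"
```

```text
t 21.7 pos [0.6292 0.2578 0.1232] az -10.46 j [ 0.31  0.4   1.15 -0.    1.58  0.49] F [0.5 0.1 0.6] w 0.0498
turn -0.06 tx 5.72 ty -0.12 tz 0.06 cm |5.7|
```

carry_out([
  [0.47, 1.5, -0.1, 0, 0],
  [0.47, 1.5, 0, 0, 0],
  [0.47, 1.2, 0, 0, 0],
  [0.47, 0.8, 0, 0, 0],
  [0.47, 0.6, 0, 0, 0],
  [0.47, 0, 0, 0, 0],
  [0.47, 0, 0, 0, 0],
])

```text
time: 22.4
tool_pos: [0.6273, 0.2578, 0.0651]
ee_rot: [1.732, 1.57, -0.022]
wrist_force: [1.2, -0.8, -0.3]
width: 0.0498
```

carry_out([
  [0.6, 0, 0, 0, 0],
  [0.7, 0, 0, 0, 0],
  [0.74, 0, 0, 0, 0],
  [0.74, 0, 0, 0, 0],
  [0.74, 0, 0, 0, 0],
])

```text
time: 22.9
tool_pos: [0.6279, 0.2577, 0.0661]
ee_rot: [1.786, 1.568, 0.033]
wrist_force: [-0.6, -0.5, 2.3]
width: 0.0251
```

carry_out([
  [0.8, -0.3, 0, 0, 0],
  [0.8, -0.4, 0, 0, 0],
  [0.8, -0.3, 0, 0, 0],
  [0.8, 0, 0, 0, 0],
])

```text
time: 23.3
tool_pos: [0.6284, 0.2578, 0.0767]
ee_rot: [1.926, 1.567, 0.172]
wrist_force: [1.9, -0.1, 4.4]
width: 0.02
```

carry_out([
  [0.88, -0.3, 0, 0, 0],
  [0.95, -0.4, 0, 0, 0],
  [1, -0.3, 0, 0, 0],
  [1, -0.3, 0, 0, 0],
  [1, 0, 0, 0, 0],
])

```text
time: 23.8
tool_pos: [0.6272, 0.2576, 0.0883]
ee_rot: [1.032, 1.57, -0.722]
wrist_force: [2.2, -0.1, 2.9]
width: 0.015
```

carry_out([
  [1, -0.3, 0, 0, 0],
  [1, -0.3, 0, 0, 0],
  [1, -0.3, 0, 0, 0],
  [1, -0.4, 0, 0, 0],
  [1, 0, 0, 0, 0],
])

```text
time: 24.3
tool_pos: [0.6248, 0.2578, 0.0993]
ee_rot: [-1.295, 1.565, -3.049]
wrist_force: [-1.3, -1.1, -2.7]
width: 0.012
```

carry_out([
  [1, -0.5, 0, 0, 0],
  [1, -1, 0, 0, 0],
  [1, -2, 0, 0, 0],
  [1, -3, 0, 0, 0],
  [1, -3, 0, 0, 0],
  [1, -3, 0, 0, 0],
  [1, -2.5, 0, 0, 0],
  [1, 0, 0, 0, 0],
  [1, 0, 0, 0, 0],
])

```text
time: 25.2
tool_pos: [0.6269, 0.2578, 0.2509]
ee_rot: [2.785, 1.571, 1.031]
wrist_force: [-1.0, -0.6, -5.5]
width: 0.0117
```

Run:
```python
from go import *
s=snap('wrist','w10');go(.652,-.0092,.26,12,'move')
cv2.imwrite('pics/w10b.png',cv2.resize(cv2.imread('pics/w10.png'),(800,600),interpolation=cv2.INTER_CUBIC))
```

```text
t 25.25 pos [0.6264 0.2576 0.2491] az -10.47 j [0.31 0.38 0.93 0.   1.83 0.49] F [-0.9  0.7 -5.6] w 0.0121
turn -22.47 tx -1.09 ty 7.36 tz 25.77 cm |26.8|
```

View pics/w10b.png

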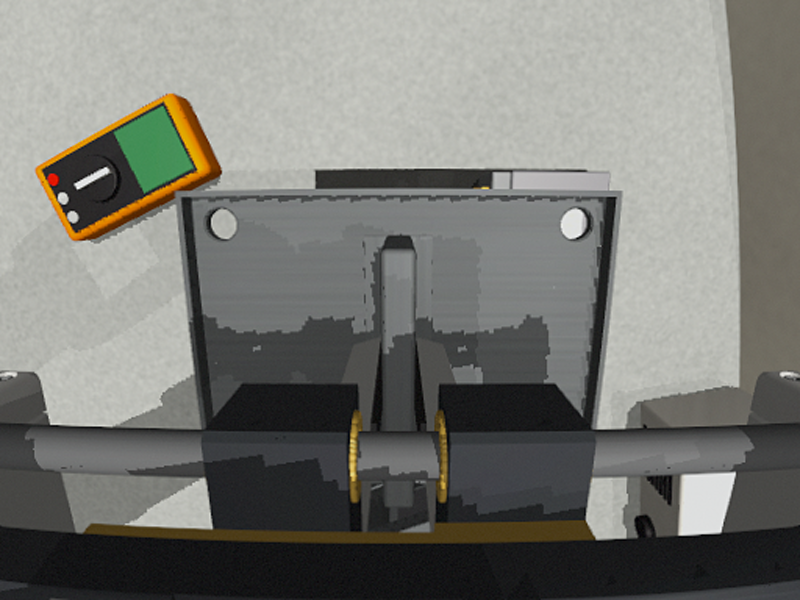

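w10b shows the top held level and square, holes at (223,223) and (574,224). I'll get the held tier's offset and height from these holes, whose known spacing is 160 mm.

Run:
```python
from go import *
from h2 import *
np.set_printoptions(precision=4,suppress=True)
s=load('w10');g=cv2.cvtColor(s['image'],cv2.COLOR_RGB2GRAY);H=[]
for c in((142,142),(367,143)):
    p=g[c[1]-16:c[1]+17,c[0]-16:c[0]+17];m=(p>140).astype(np.uint8)
    n,l,st,ce=cv2.connectedComponentsWithStats(m);i=l[16,16]
    k=cv2.findContours((l==i).astype(np.uint8),cv2.RETR_EXTERNAL,cv2.CHAIN_APPROX_NONE)[0][0]
    e=cv2.fitEllipse(k);print(st[i],e);H.append(np.array(e[0])+c-16)
H=np.array(H);print(H)
H2=np.array([(222.5,223.5),(574.5,223.5)])*.64-.2
tp=np.array([.6264,.2576]);t=np.radians(-10.47);ux=np.array([np.cos(t),np.sin(t)]);uy=np.array([-ux[1],ux[0]])
for z in(.17,.18,.185,.19,.2,.21,.22):
    P=plane(s,H,z);d=(P[:,:2]-tp);print(z,np.linalg.norm(P[1]-P[0]),d@ux,d@uy)
```

```text
[  9   8  17  19 240] ((16.878450393676758, 16.919673919677734), (15.254018783569336, 18.265796661376953), 161.63816833496094)
[  7   6  17  20 250] ((15.438884735107422, 15.711280822753906), (15.209168434143066, 18.982479095458984), 17.08982276916504)
[[142.8785 142.9197]
 [366.4389 142.7113]]
0.17 0.19969887060488584 [-0.1005  0.0992] [0.0515 0.0518]
0.18 0.19202175051260487 [-0.0967  0.0954] [0.0521 0.0524]
0.185 0.1881831904664644 [-0.0947  0.0935] [0.0523 0.0526]
0.19 0.18434463042032392 [-0.0928  0.0915] [0.0526 0.0529]
0.2 0.17666751032804298 [-0.089   0.0877] [0.0532 0.0535]
0.21 0.16899039023576204 [-0.0851  0.0838] [0.0538 0.0541]
0.22 0.16131327014348107 [-0.0813  0.08  ] [0.0544 0.0546]
```

carry_out([
  [1, -0.6, 0.4, 1.2, 0],
  [1, -0.5, 0.7, 2.5, 0],
  [1, 0, 0.9, 3, 0],
  [1, 0, 0.9, 3, 0],
  [1, 0, 0.9, 3, 0],
  [1, 0, 0.9, 3, 0],
  [1, 0, 0.9, 3, 0],
  [1, 0, 0.8, 3, 0],
  [1, 0, 0.6, 2.5, 0],
  [1, 0, 0.36, 1.57, 0],
  [1, 0, 0, 0, -4],
  [1, 0, 0, 0, -6],
  [1, 0, 0, 0, -6],
  [1, 0, 0, 0, -4.5],
  [1, 0, 0, 0, -2],
  [1, 0, 0, 0, 0],
  [1, 0, 0, 0, 0],
])

```text
time: 26.95
tool_pos: [0.6523, -0.0091, 0.2613]
ee_rot: [-1.885, 1.569, 3.037]
wrist_force: [-0.4, -0.9, -5.2]
width: 0.0118
```

```bash
python3 -c "
from go import *
go(.6518,-.0084,.222,12)"
```

```text
t 26.95 pos [ 0.6523 -0.0091  0.2613] az 11.99 j [-0.1   0.32  0.99  0.    1.84 -0.31] F [-0.4 -0.9 -5.2] w 0.0118
turn -0.01 tx 3.93 ty -0.04 tz -0.07 cm |3.9|
```

carry_out([
  [1, 1, -0.05, -0.07, 0],
  [1, 1.5, 0, 0, 0],
  [1, 1, 0, 0, 0],
  [1, 0.4, 0, 0, 0],
  [1, 0, 0, 0, 0],
  [1, 0, 0, 0, 0],
])

```text
time: 27.55
tool_pos: [0.6522, -0.0085, 0.2234]
ee_rot: [1.088, 1.57, -0.273]
wrist_force: [-0.6, 0.9, -4.8]
width: 0.0118
```

Run:
```python
from go import *
s=snap('wrist','w11');go(.6518,-.0084,.191,12)
g=cv2.cvtColor(s['image'],cv2.COLOR_RGB2GRAY)
np.set_printoptions(linewidth=250)
for c in((142,143),(367,143)): print(g[c[1]-14:c[1]+15,c[0]-14:c[0]+15])
```

```text
t 27.6 pos [ 0.6523 -0.0085  0.2238] az 12.02 j [-0.1   0.32  1.07 -0.    1.76 -0.31] F [-0.5  0.1 -3.6] w 0.0119
turn 0.02 tx 3.28 ty -0.05 tz -0.02 cm |3.3|
[[109 107 109 107 108 108 110 109 109 108 108 109 108 109 107 109 109 110 112 112 111 111 109 110 109 109 110 110 110]
 [106 106 106 107 107 107 107 107 107 106 107 108 106 106 108 108 109 107 109 109 109 108 107 107 107 109 111 109 108]
 [106 106 106 107 108 107 107 106 108 107 108 110 109 109 108 108 109 107 108 107 107 108 106 108 106 107 107 107 108]
 [107 107 109 108 107 108 109 108 100 101  95  90  86  85  89  92 105 111 111 111 110 110 108 111 111 111 110 110 110]
 [110 112 111 110 111 112 104 107  70  65  64  56  62 111 114  89  77  93 110 114 113 113 113 111 113 113 113 111 113]
 [112 111 111 112 113 106  92  90  52  27  31  99 160 164 166 162 156 130  93 100 115 115 112 111 113 111 113 113 112]
 [111 112 112 111 108  93  85  68  35  56 140 175 181 171 169 171 172 168 143  71  94 111 113 114 113 111 113 113 114]
 [109 110 110 108  93  85  69  35  18 135 175 178 182 168 168 168 169 173 149  58  60  88 112 112 111 111 11
[... 5262 characters left out ...]
129 129 129 129 127 109  99 132 175 191 181 143  89  19  26  49  70  86  92 103 124 127 126 126 125 128]
 [129 130 131 129 132 130 132 131 130 118 102  84  70  62  61  64  63  81  77  79 106 125 129 128 127 127 127 128 128]
 [130 130 128 131 130 130 130 131 131 131 128 117 106 105  98  97  96 101 109 123 130 130 130 127 127 128 127 128 129]
 [130 129 130 131 132 131 129 130 128 129 130 130 132 132 129 127 132 130 130 130 128 127 127 128 126 126 127 129 118]
 [128 129 130 130 130 131 130 130 128 129 129 130 129 130 129 130 129 129 128 127 127 127 127 127 126 127 129 129 119]
 [130 129 130 130 130 131 130 130 131 129 129 130 129 128 127 129 128 127 129 126 126 129 125 126 126 127 129 129 121]]
```

The pins show symmetrically inside both visible holes. The midpoints agree to 0.3 px and the row offset matches the parallax, so I'm lowering.

carry_out([
  [1, 0.5, 0, 0, 0],
  [1, 0.5, 0, 0, 0],
  [1, 0.4, 0, 0, 0],
  [1, 0.3, 0, 0, 0],
  [1, 0, 0, 0, 0],
  [1, 0, 0, 0, 0],
])

```text
time: 28.2
tool_pos: [0.652, -0.0085, 0.2058]
ee_rot: [-1.3, 1.571, -2.661]
wrist_force: [0.0, 0.4, -4.8]
width: 0.0115
```

carry_out([
  [1, 0.4, 0, 0, 0],
  [1, 0.3, 0, 0, 0],
  [1, 0.3, 0, 0, 0],
  [1, 0, 0, 0, 0],
  [1, 0, 0, 0, 0],
])

```text
time: 28.7
tool_pos: [0.6519, -0.0085, 0.1957]
ee_rot: [-1.611, 1.57, -2.972]
wrist_force: [1.0, -0.1, -4.5]
width: 0.0121
```

carry_out([
  [1, 0.2, 0, 0, 0],
  [1, 0.1, 0, 0, 0],
  [1, 0.1, 0, 0, 0],
  [1, 0, 0, 0, 0],
  [1, 0, 0, 0, 0],
])

```text
time: 29.2
tool_pos: [0.6519, -0.0085, 0.1919]
ee_rot: [-1.11, 1.571, -2.471]
wrist_force: [-0.4, 0.2, -4.1]
width: 0.0117
```

carry_out([
  [1, 0.1, 0, 0, 0],
  [1, 0.1, 0, 0, 0],
  [1, 0, 0, 0, 0],
  [1, 0, 0, 0, 0],
])

```text
time: 29.6
tool_pos: [0.652, -0.0085, 0.1902]
ee_rot: [0.941, 1.57, -0.42]
wrist_force: [0.8, 0.7, -3.7]
width: 0.0118
```

carry_out([
  [1, 0.1, 0, 0, 0],
  [1, 0, 0, 0, 0],
  [1, 0, 0, 0, 0],
  [1, 0, 0, 0, 0],
])

```text
time: 30.0
tool_pos: [0.6521, -0.0085, 0.19]
ee_rot: [1.179, 1.57, -0.182]
wrist_force: [-0.9, 0.7, 0.4]
width: 0.0117
```

carry_out([
  [1, 0.1, 0, 0, 0],
  [1, 0, 0, 0, 0],
  [1, 0, 0, 0, 0],
  [0.5, 0, 0, 0, 0],
  [0.3, 0, 0, 0, 0],
  [0, 0, 0, 0, 0],
  [0, 0, 0, 0, 0],
  [0, 0, 0, 0, 0],
  [0, -1, 0, 0, 0],
  [0, -3, 0, 0, 0],
  [0, -3, 0, 0, 0],
  [0, -3, 0, 0, 0],
  [0, -3, -2, 0, 0],
  [0, 0, -3, 0, 0],
  [0, 0, -4, 0, 0],
  [0, 0, -4, 0, 0],
  [0, 0, -4, 0, 0],
  [0, 0, 0, 0, 0],
  [0, 0, 0, 0, 0],
])

```text
time: 31.9
tool_pos: [0.4857, -0.044, 0.3194]
ee_rot: [1.207, 1.567, -0.154]
wrist_force: [0.3, 0.7, 0.8]
width: 0.0939
```

Run:
```python
from go import *
go(.65,-.01,.3)
a=snap('scene','sF');b=snap('wrist','wF')
x=cv2.resize(cv2.imread('pics/sF.png')[120:350,90:390],None,fx=2.6,fy=2.6,interpolation=cv2.INTER_CUBIC)
cv2.imwrite('pics/sFb.png',x)
```

```text
t 31.9 pos [ 0.4857 -0.044   0.3194] az 11.99 j [-0.21 -0.05  1.29  0.    1.9  -0.42] F [0.3 0.7 0.8] w 0.0939
turn -0.00 tx 1.94 ty 16.78 tz 0.09 cm |16.9|
```

View pics/sFb.png

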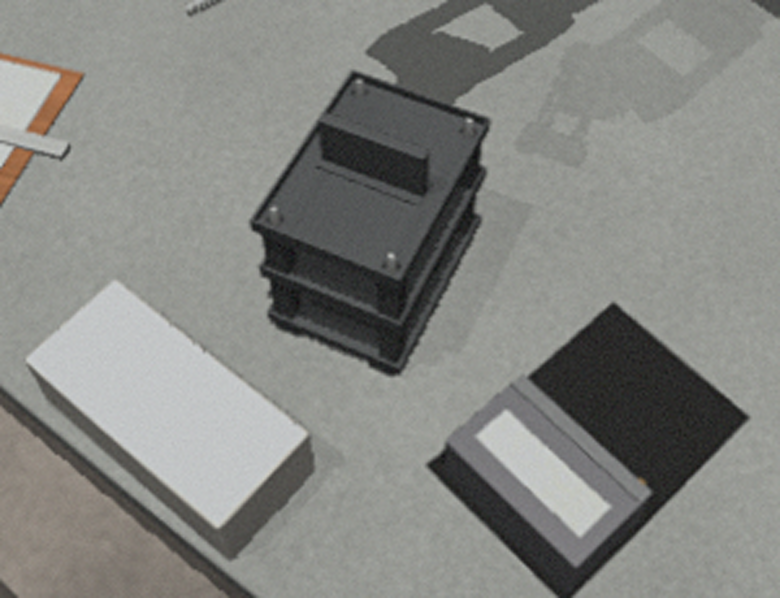

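The final view shows the stack complete and level, with all four pin tips through the top's holes at (359,87), (469,125), (274,213) and (391,260). I'll check numerically that the tier is home and the spare is undisturbed, then hand in.

Run:
```python
from h2 import *
np.set_printoptions(precision=1,suppress=True)
a,b=load('scene0'),load('sF');P=[]
ga,gb=[cv2.cvtColor(x['image'],cv2.COLOR_RGB2GRAY) for x in(a,b)]
for g in(ga,gb):
    m=((g>185)).astype(np.uint8);m[:,:262]=0;m[:270]=0;m[:,345:]=0
    c=max(cv2.findContours(m,0,2)[0],key=cv2.contourArea);print('spare label',cv2.minAreaRect(c))
t=np.radians(12);R=np.array([[np.cos(t),-np.sin(t)],[np.sin(t),np.cos(t)]])
A=np.array([(-.08,-.055),(-.08,.055),(.08,-.055),(.08,.055)])
print('pins exp',proj(b,np.c_[A@R.T+[.652,-.009],[.181]*4]))
C=A/abs(A)*[.095,.070];print('tier rim corners exp',((proj(b,np.c_[C@R.T+[.652,-.009],[.175]*4])-[90,120])*2.6))
print('pins seen',np.array([(359,87),(469,125),(274,213),(391,260)])/2.6+[90,120])
robot.close_job()
```

```text
spare label ((298.1515808105469, 301.1832580566406), (54.82282638549805, 15.269670486450195), 42.273685455322266)
spare label ((298.2037353515625, 301.3160095214844), (54.897674560546875, 15.867433547973633), 43.15238952636719)
pins exp [[228.4 150.9]
 [270.7 166. ]
 [195.4 200.1]
 [240.7 218.1]]
tier rim corners exp [[352.9  68.7]
 [491.5 117.8]
 [250.5 219.3]
 [400.5 279.7]]
pins seen [[228.1 153.5]
 [270.4 168.1]
 [195.4 201.9]
 [240.4 220. ]]
the job is handed in; nothing more can be done
```

The stand is rebuilt and the job was handed in at about 32 s of robot time. I set the loose battery upright in the empty bay, lowered the first shelf onto the base, then levelled the propped shelf in the grip and lowered it onto the first shelf's posts.

**Last checks:**
- **First shelf:** it came to rest at exactly the expected height. The wrist view after release showed its two +y pins, the only two that check found, where a fully home shelf puts them.
- **Top tier:** all four pins show through its corner holes, and its rim corners lie within about 5 crop pixels of where they should be when home and level. The descent stopped firmly within about 1 mm of the expected height.
- **Big spare battery:** its label moved 0.1 px between the first and last views, so it did not move.

**Disagreements:**
- The pins in the last view sit about 2 px lower than predicted. I put that down to my marking the bright pin bodies rather than the tips, plus calibration error.
- The battery's tilt in the bay was judged only from one wrist view, where it stood square beside its neighbour.
- I did not measure the multimeter or screwdriver again at the end. The moves were planned to stay clear of both.

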